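Focus a hand loupe over a sample cup

ROBOT

A 6-joint arm with a two-finger parallel gripper is mounted at the origin on a cart in front of the work surface, level with it; the furniture and walls round the work are solid. World frame = base frame: x ahead of the robot, y to its left, z up, the work surface at z = 0. Lengths are in m, angles in degrees, forces in N, time in s.
With the tool pointing down it reaches from about 0.25 to 0.725 m from the base axis. Payload 9.7 kg.
Tool frame: the origin (TCP) lies at the very end of the fingers, on their centre line; the grasp point (between the pads) lies grasp_offset behind it (grasp_offset is the distance from the TCP to the grasp point, in m); z points along the fingers, y is the line along which they close (so a half turn about z gives the same grasp; the last joint's range is limited). The gripper opens to 85 mm and grips with 20 to 120 N. Pads are 22 mm wide; open, the fingers measure 114 mm over their backs; the gripper's body (76 mm by 85 mm) begins 54 mm behind the grasp point. The pads swing forward as they close: fully open they stand 13 mm farther back than shut.
Start: joints at [71.104, 4.979, 10.078, 95.1, 0, 90], TCP at [0.178, 0.52, 0.231] pointing down, gripper open.
Joint ranges: [-179.16, 179.16], [-48.56, 103.87], [-65.8, 70.77], [-126.05, 130.52], [-82.76, 87.17], [-180, 180]. Speed limits (degrees/s): [127.2, 127.2, 147.25, 180, 180, 180].

INTERFACE

Orientations are given as [roll, pitch, yaw] about the fixed x, y, z axes, in that order (R = Rz(yaw) Ry(pitch) Rx(roll)).
In Python, from workcell import get_obs, camera, calibration, job_done, recognise, cut_out, mark_of, grasp_offset gives the robot as it stands.
- The arm moves only by the tool servo_tool, never from a script. Its argument "moves" is a list of rows, each a list of 3 entries, a list of its own where there are three numbers: the turn, a rotation vector about the tool's x, y, z in degrees, then the shift along the tool's x, y, z in m, then the opening in per cent of the stroke, from 0 (shut) to 100 (fully open). In form: [[[ax, ay, az], [x, y, z], claw], ...]. A call has 1 to 12 rows; each row shifts and turns the commanded pose from where the row before left it, along the tool's axes as they then stand; what a row does not reach is not made up. A row lasts 1/10 s, in which the tool goes at most 50 mm and 8.59 degrees, less where a joint would pass 70% of its speed; a pose out of reach is approached as far as the arm can. A call is refused whole if a number of a shift passes 0.05 or a number of a turn 8.59, either way. A call with a gripper value outside its range is refused whole. The fingers move at their own pace and stop on an object; "force" is the grip in N (left out, the last holds). Time passes only in rows, so rows that do not move let the fingers close. It gives the time, the measured TCP pose, the force, the opening and the grip force at its end, in the units of the state.
- get_obs(): the state, without advancing time (a new reading comes with each control period).
- camera(name): name is "side" or "top"; returns (picture, depth): 480x640x3 uint8, red, green, blue; 480x640 float32, m along the optical axis (not along the pixel's ray), 0 where there is no reading.
- calibration(name): a dict with "camera_matrix" (3x3 intrinsics, pixels), "dist" ([k1, k2, p1, p2, k3] as OpenCV has them; the pictures are not rectified), "R" (3x3) and "t" (3): a world point X has camera coordinates R X + t. Camera axes: x right, y down, z forward; pixel columns grow to the right and rows downward; lengths in m; the calibration is good to about 2 mm. A picture is of the moment at which its call begins. calibration takes no time and is no camera call.
- job_done(): hands the job in; it is judged then, once.
Trained networks look in the newest picture that a camera, given by its name, has taken for a name from the list of things; names that differ only in an ending like _2 or _b are one class to them, and where a whole thing is asked for, a point or a joint stands for the part that bears it (a point fixed in the world has none). Each returns a list of dicts, best first, with "score" (0 to 1); they miss things now and then, are a little off and sometimes report something else, mostly with a low value. They report only what shows in the picture. A call takes as long as a camera call.
- recognise(name, camera): "xyz" ([x, y, z] in m, in the coordinates of the camera as it stood for that picture, good to about 4 mm: the middle of the surface that is visible of it).
- cut_out(name, camera): "mask" (480x640 bool, what is visible of it).
- mark_of(name, camera): "xyz" ([x, y, z] in m, in the coordinates of the camera as it stood for that picture, good to about 4 mm: a listed point, or the origin of a listed thing).
The state is a dict: "time": time; "q": joint angles; "qd": joint speeds; "joint_efforts": joint torques, N m; "ee_pos": TCP position; "tcp_rot": TCP orientation; "wrist_force": force on the tool from outside, world axes, zero at the start; "torque": the same for the moment, N m; "opening": finger opening in m; "grasp_force": force on a finger pad.
Only numpy, scipy, OpenCV 4.12 (cv2) and the standard library are available. Lean on these libraries where they do the work, as an engineer would, in place of code of your own. Each camera call takes 0.05 s, during which the arm holds its last target. There are 200 camera calls.

TASK

Stand the empty sample cup upright on the centre of the narrow pedestal of the inspection stand and let go of it. Then pick up the hand loupe by its handle and hold it level with the lens centred above the cup, at the height of the red pointer on the stand's post, so that the rim can be checked for cracks. Do not drop the cup, do not let the loupe touch the cup or the stand, leave the red collar where it is set and the other things where they are; finish still holding the loupe there.

Things in the scene. Friction and masses are not known exactly. Their poses are not given: they have to be found in the camera images.
- stand: inspection stand, fixed: grey base plate 190 x 70 x 10 mm lying along its x axis (from x = -50 to +140 mm, y = -35 to +35 mm), a round pedestal on the origin's axis and a steel post 10 mm thick and 205 mm tall (from the table) at x = +110 mm. Origin on the table below the pedestal's centre; z up; x points from the pedestal to the post, roughly away from the robot
- pedestal_top (a point): centre of the pedestal's flat top, a disc 26 mm across, 40 mm above the table
- focus_collar (a joint): height setting of the red collar on the post, 0 to 0.05 m; at 0 the pointer is 135 mm above the table. It slides stiffly (about 3 N) and is already set; do not move it
- focus_mark (a point): tip of the red pointer, which sticks out 30 mm from the post's axis towards the pedestal, and ends 80 mm from the pedestal's axis; its height is the height at which the lens must be held
- cup: empty clear plastic sample cup, open at the top, 55 mm tall, 28 mm across at the foot and 35 mm at the rim; about 25 g, the only sample cup on the table outside any rack. Origin at the centre of the underside, z up
- cup_rim (a point): centre of the cup's mouth, 55 mm above its underside
- loupe: hand loupe lying flat on the table: round lens in a black ring 68 mm across and 16 mm thick, and a blue handle with flat sides, 105 mm long, 22 mm wide and 24 mm thick, running along the loupe's -x axis from x = -40 to -145 mm; about 120 g. Ring and handle have a common flat underside. Origin at the lens centre on the underside, z up. It starts with the handle pointing roughly towards the robot
- lens (a point): centre of the lens, 8 mm above the loupe's underside
- loupe_grip (a point): point inside the handle, 85 mm from the lens centre along the loupe's -x axis and 12 mm above the underside; good place to pinch across the 22 mm width
- timer: white kitchen-type timer, 58 x 62 x 18 mm, to be left alone; origin at the centre of the underside
- bottle: white bottle with a red cap, 55 mm across, 120 mm tall, to be left alone; origin at the centre of the underside
- beaker: glass beaker, 52 mm across, 69 mm tall, to be left alone; origin at the centre of the underside
- marker: white marker pen with a red cap, 138 mm long along its y axis, 12 mm thick, to be left alone; origin at the centre of the underside

How it is judged:
By the outcome, as a careful person would: the job done as asked, in the order asked, and still so for the second after the job is handed in, while the arm keeps its last pose, push and grip.
It also fails if it takes over 72 s, if anything falls off the work surface, if the arm or the gripper's body presses on something with over 40 N, if the wrist force passes 120 N, or if a joint passes its speed limit or range.

## Working session

There is one attempt and no reset: what is moved stays moved. The work goes in short steps, Python scripts to look and compute and a tool call to move; the robot and the scene stay as the last step left them, time stands still between calls to the robot, and variables do not carry over. Pictures are saved under pics/ and viewed, at most 10 in all, crops included, and the job is handed in when it is done.

Besides the shell and the picture viewer there is one more tool, called after "Call:" by a JSON object that holds its "method" and its "body", one argument or row to a line. servo_tool: Moves the arm, as the interface text tells. Its arguments: {"type":"object","properties":{"moves":{"type":"array"},"force":{"type":"number"}},"required":["moves"]}

```bash
mkdir -p pics
cat > h.py <<'E'
import numpy as np, cv2
from workcell import *
from scipy.spatial.transform import Rotation as Ro
def w(c,p):
    k=calibration(c); return np.array(k["R"]).T@(np.array(p)-np.array(k["t"]).ravel())
def px(c,X):
    k=calibration(c); r=cv2.Rodrigues(np.array(k["R"]))[0]
    return cv2.projectPoints(np.array(X,float).reshape(-1,1,3),r,np.array(k["t"],float),np.array(k["camera_matrix"]),np.array(k["dist"]))[0].reshape(-1,2)
def cloud(c,mask,depth):
    k=calibration(c); v,u=np.nonzero(mask&(depth>0)); z=depth[v,u]
    n=cv2.undistortPoints(np.stack([u,v],1).astype(float).reshape(-1,1,2),np.array(k["camera_matrix"]),np.array(k["dist"])).reshape(-1,2)
    return (np.c_[n,np.ones(len(n))]*z[:,None]-np.array(k["t"]).ravel())@np.array(k["R"])
E
python3 - <<'E'
from h import *
np.set_printoptions(precision=4,suppress=True)
print(get_obs(), grasp_offset)
ims=[]
for c in ["top","side"]:
    im,d=camera(c); np.save(f"d_{c}.npy",d); cv2.imwrite(f"pics/{c}0.png",im[:,:,::-1])
    k=calibration(c); print(c,"campos",-np.array(k["R"]).T@np.array(k["t"]).ravel())
    for n in ["cup","cup_rim","loupe","lens","loupe_grip","pedestal_top","focus_mark","stand","timer","bottle","beaker","marker"]:
        for r in mark_of(n,c)[:2]: print(n,round(r["score"],2),w(c,r["xyz"]),px(c,w(c,r["xyz"]))[0].round())
E
```

```text
{'time': 0.0, 'q': array([71.1045,  5.0118, 10.0346, 95.1014,  0.0014, 89.9991]), 'qd': array([ 0.1552,  0.0171,  0.0431, -0.0666,  0.0149, -0.0779]), 'joint_efforts': array([  0.0009, -52.0391,  46.4801,   0.0162,  -0.0002,   0.    ]), 'ee_pos': array([0.178 , 0.5201, 0.2306]), 'tcp_rot': array([-179.9214,   -0.0014,  161.1054]), 'wrist_force': array([0.2542, 0.5513, 0.2537]), 'torque': array([ 0.0005, -0.0073, -0.0139]), 'grasp_force': 0.0, 'opening': 0.0855769917311784} 0.0187
top campos [ 0.4392 -0.0544  1.353 ]
cup 0.45 [ 0.539  -0.2593  0.0012] [399. 241.]
cup_rim 0.48 [ 0.5401 -0.2582  0.0594] [402. 239.]
loupe 0.91 [ 0.551   0.2511 -0.0032] [226. 238.]
lens 0.6 [0.5538 0.2515 0.0064] [225. 237.]
loupe_grip 0.64 [0.467  0.2608 0.0136] [221. 266.]
pedestal_top 0.7 [0.5828 0.011  0.1726] [304. 220.]
pedestal_top 0.62 [0.5016 0.0121 0.0388] [306. 253.]
focus_mark 0.51 [0.5811 0.012  0.172 ] [304. 220.]
stand 0.97 [0.5053 0.0161 0.0011] [306. 253.]
stand 0.71 [0.7275 0.2733 0.0024] [219. 179.]
timer 0.61 [ 0.3905  0.0036 -0.0006] [310. 292.]
timer 0.52 [ 0.5461 -0.2624  0.0615] [4
[... 171 characters left out ...]
0.4564 -0.4358  0.0021] [460. 269.]
side campos [-0.1043 -1.0262  0.635 ]
cup 0.65 [0.5859 0.0082 0.1729] [318. 201.]
cup 0.61 [ 0.5392 -0.2657 -0.002 ] [368. 315.]
cup_rim 0.93 [ 0.54   -0.2634  0.0501] [369. 294.]
loupe 0.67 [0.5542 0.2463 0.001 ] [265. 234.]
lens 0.86 [0.5529 0.2477 0.0037] [265. 233.]
loupe_grip 0.64 [0.4723 0.2553 0.0114] [239. 236.]
pedestal_top 0.7 [0.5042 0.0147 0.039 ] [290. 256.]
stand 0.89 [0.5033 0.0146 0.0017] [290. 268.]
timer 0.72 [ 0.3984  0.002  -0.004 ] [257. 283.]
bottle 0.63 [ 0.7303 -0.2467 -0.0001] [425. 287.]
beaker 0.7 [ 0.7347  0.2676 -0.0019] [312. 220.]
marker 0.72 [0.5507 0.2507 0.0036] [263. 233.]
marker 0.58 [ 0.4646 -0.4418 -0.0039] [396. 369.]
```

View pics/top0.png

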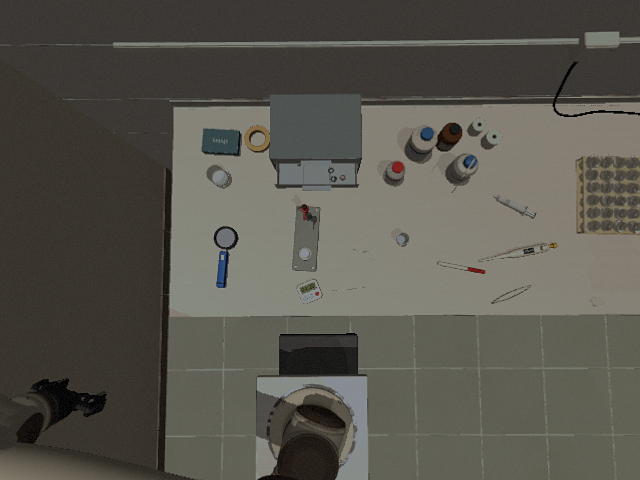

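View pics/side0.png

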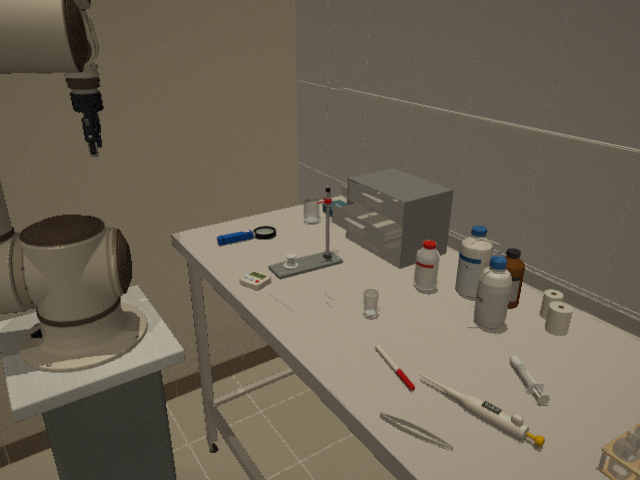

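Run:
```python
from h import *
np.set_printoptions(precision=4,suppress=True)
for c in ["top","side"]:
    im,d=camera(c)
    for n in ["cup","loupe","stand","focus_collar"]:
        for r in cut_out(n,c)[:2]:
            P=cloud(c,r["mask"],d); print(c,n,round(r["score"],2),len(P),"med",np.median(P,0),"p2",np.percentile(P,2,axis=0),"p98",np.percentile(P,98,axis=0))
            if n=="loupe": 
                Q=P[:,:2]-P[:,:2].mean(0); print(" axis",np.linalg.eigh(Q.T@Q)[1][:,1])
            if n=="stand":
                for lo,hi in [(.006,.015),(.035,.046),(.11,.19),(.195,.215)]:
                    S=P[(P[:,2]>lo)&(P[:,2]<hi)]; print("  z",lo,len(S),S.mean(0) if len(S) else "", (S.min(0),S.max(0)) if len(S) else "")
                    if lo==.006 and len(S)>5: print("  rect",cv2.minAreaRect(S[:,:2].astype(np.float32)*1000))
            if n=="focus_collar": print("z hist",np.histogram(P[:,2],bins=np.arange(.1,.22,.005)))
    h=cv2.cvtColor(im,cv2.COLOR_RGB2HSV); 
    m=((h[:,:,0]<8)|(h[:,:,0]>172))&(h[:,:,1]>130)&(h[:,:,2]>80); n_,l,s,ce=cv2.connectedComponentsWithStats(m.astype(np.uint8))
    for i in range(1,n_):
        if s[i,4]>8: P=cloud(c,l==i,d); print("red",s[i],ce[i],np.median(P,0) if len(P) else "")
```

```text
top cup 0.52 41 med [0.6082 0.0116 0.1764] p2 [0.6022 0.0024 0.0128] p98 [0.6265 0.0281 0.2057]
top cup 0.51 95 med [ 0.5462 -0.2671  0.0089] p2 [ 0.5314 -0.2768 -0.0002] p98 [ 0.558  -0.2452  0.0555]
top loupe 0.92 731 med [0.5319 0.2534 0.0151] p2 [0.4133 0.2203 0.0051] p98 [0.5791 0.2784 0.0282]
 axis [-0.9976  0.0696]
top stand 0.86 1585 med [0.5456 0.0135 0.0106] p2 [ 0.455  -0.021   0.0007] p98 [0.636  0.0522 0.1779]
  z 0.006 1164 [0.5455 0.0146 0.0103] (array([ 0.4518, -0.0243,  0.006 ]), array([0.646 , 0.0555, 0.015 ]))
  rect ((548.951171875, 14.027700424194336), (71.89614868164062, 191.5181121826172), 85.94425201416016)
  z 0.035 62 [0.5046 0.0179 0.0404] (array([0.4915, 0.007 , 0.036 ]), array([0.609 , 0.0302, 0.045 ]))
  z 0.11 55 [0.6051 0.0121 0.1723] (array([0.5817, 0.0006, 0.1105]), array([0.6201, 0.0292, 0.188 ]))
  z 0.195 20 [0.6128 0.0098 0.2042] (array([0.6079, 0.0041, 0.2013]), array([0.6186, 0.0143, 0.2072]))
top focus_collar 0.6 27 med [0.6099 0.0158 0.176 ] p2 [0.6038 0.0029 0.1699] p98 [0.6156 0.0278 0.1792]
z hist (array([ 0,  0,  0,  0,  0,  0,  0,  0,  0
[... 1509 characters left out ...]
e focus_collar 0.62 36 med [ 0.6084 -0.0004  0.1712] p2 [ 0.5999 -0.0061  0.1142] p98 [0.6949 0.1266 0.1765]
z hist (array([ 0,  0,  0,  0,  0,  0,  0,  0,  0,  0,  0,  0,  1, 12, 13,  9,  0,
        0,  0,  0,  0,  0,  0]), array([0.1  , 0.105, 0.11 , 0.115, 0.12 , 0.125, 0.13 , 0.135, 0.14 ,
       0.145, 0.15 , 0.155, 0.16 , 0.165, 0.17 , 0.175, 0.18 , 0.185,
       0.19 , 0.195, 0.2  , 0.205, 0.21 , 0.215]))
red [318 198  14   6  48] [326.25   200.7708] [0.6094 0.0029 0.1716]
red [423 240  14   9 101] [429.0594 244.099 ] [ 0.729  -0.2496  0.1177]
red [416 261  18   7  51] [424.2941 265.0588] [ 0.7098 -0.2569  0.0691]
red [396 369  19  21 142] [405.0141 378.9789] [ 0.4482 -0.4849  0.0097]
```

The top view shows the stand at (306,240) with the loupe left at (225,250) and the cup at (402,239). The side view shows the cup at (370,303), the pedestal at (290,257) and the pointer at (322,201). I'll turn the tool first so the fingers close along y.

Call:
{"method": "servo_tool", "body": {
  "moves": [
    [[0,0,-8.5],[0,0,-0.02],100],
    [[0,0,-8.5],[0,0,-0.02],100],
    [[0,0,-2],[0,0,0],100],
    [[0,0,0],[0,-0.04,0],100],
    [[0,0,0],[0,-0.04,0],100],
    [[0,0,0],[0,0,0],100]
  ]
}}

```text
time: 2.4
ee_pos: [0.1781, 0.4372, 0.2723]
tcp_rot: [180.0, 0.0, -180.0]
wrist_force: [0.3, 1.7, 1.2]
opening: 0.0853
grasp_force: 0.0
```

```bash
python3 -c "
from workcell import *
o=get_obs();print(o['q'].round(1),o['ee_pos'],o['tcp_rot'],o['time'])"
```

```text
[67.8 -4.6  5.1 99.7 -0.  67.8] [0.17808562 0.43715126 0.27232745] [ 1.79985001e+02  2.67208677e-02 -1.79957836e+02] 2.4
```

Call:
{"method": "servo_tool", "body": {
  "moves": [
    [[0,0,0],[-0.02,-0.039,0],100],
    [[0,0,0],[-0.02,-0.039,0],100],
    [[0,0,0],[-0.02,-0.039,0],100],
    [[0,0,0],[-0.02,-0.039,0],100],
    [[0,0,0],[-0.02,-0.039,0],100],
    [[0,0,0],[-0.02,-0.039,0],100],
    [[0,0,0],[-0.02,-0.039,0],100],
    [[0,0,0],[-0.02,-0.039,0],100],
    [[0,0,0],[-0.02,-0.039,0],100],
    [[0,0,0],[-0.02,-0.039,0],100],
    [[0,0,0],[-0.02,-0.039,0],100],
    [[0,0,0],[-0.02,-0.039,0],100]
  ]
}}

```text
time: 3.6
ee_pos: [0.42, -0.0291, 0.2715]
tcp_rot: [180.0, 0.1, -179.9]
wrist_force: [-0.0, 1.0, 0.7]
opening: 0.0855
grasp_force: 0.0
```

Call:
{"method": "servo_tool", "body": {
  "moves": [
    [[0,0,0],[-0.02,-0.039,0.02],100],
    [[0,0,0],[-0.02,-0.039,0.02],100],
    [[0,0,0],[-0.02,-0.039,0.02],100],
    [[0,0,0],[-0.02,-0.039,0.02],100],
    [[0,0,0],[-0.02,-0.039,0.02],100],
    [[0,0,0],[-0.0215,-0.036,0.02],100],
    [[0,0,0],[0,0,0],100],
    [[0,0,0],[0,0,0],100]
  ]
}}

```text
time: 4.4
ee_pos: [0.5409, -0.2584, 0.1498]
tcp_rot: [179.9, -0.1, -180.0]
wrist_force: [-0.5, -0.5, 0.0]
opening: 0.0855
grasp_force: 0.0
```

```bash
cat > look.py <<'E'
import sys
from h import *
im,d=camera("side"); o=get_obs(); cv2.imwrite(f"pics/{sys.argv[1]}.png",cv2.resize(im[150:390,200:440],(600,600),interpolation=cv2.INTER_CUBIC)[:,:,::-1])
print(o["ee_pos"].round(4),o["tcp_rot"].round(2),o["opening"],o["time"])
for n in sys.argv[2:]:
    for r in mark_of(n,"side")[:1]: print("side",n,round(r["score"],2),w("side",r["xyz"]).round(4))
E
python3 look.py c1 cup cup_rim
```

```text
[ 0.5411 -0.2578  0.1512] [ 1.7998e+02 -3.0000e-02 -1.7991e+02] 0.08554857052606209 4.45
side cup 0.54 [ 5.422e-01 -2.656e-01  2.000e-04]
side cup_rim 0.6 [ 0.5386 -0.2629  0.0527]
```

View pics/c1.png

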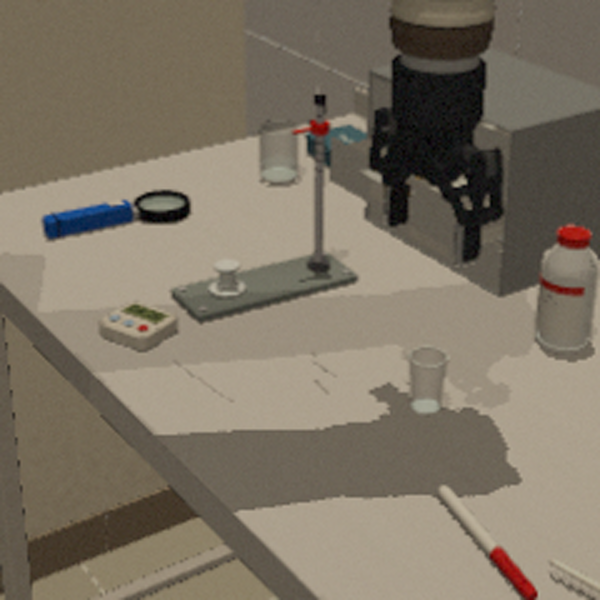

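The gripper hangs above the cup at (428,380), with its fingers at (398,210) and (470,250) along y. I'll go down and grasp.

Call:
{"method": "servo_tool", "body": {
  "moves": [
    [[0,0,0],[0.001,-0.004,0.03],100],
    [[0,0,0],[0,0,0.03],100],
    [[0,0,0],[0,0,0.03],100],
    [[0,0,0],[0,0,0.025],100],
    [[0,0,0],[0,0,0.019],100],
    [[0,0,0],[0,0,0],70],
    [[0,0,0],[0,0,0],55],
    [[0,0,0],[0,0,0],45],
    [[0,0,0],[0,0,0],40],
    [[0,0,0],[0,0,0],35],
    [[0,0,0],[0,0,0],30],
    [[0,0,0],[0,0,0],20]
  ],
  "force": 20
}}

```text
time: 5.75
ee_pos: [0.541, -0.2624, 0.0191]
tcp_rot: [-179.9, 0.2, -179.9]
wrist_force: [-0.7, 1.1, 6.3]
opening: 0.033
grasp_force: 19.5
```

Call:
{"method": "servo_tool", "body": {
  "moves": [
    [[0,0,0],[0,0,0],15],
    [[0,0,0],[0,0,0],10],
    [[0,0,0],[0,0,0],10],
    [[0,0,0],[0,0,0],10]
  ]
}}

```text
time: 6.15
ee_pos: [0.541, -0.2624, 0.0191]
tcp_rot: [-179.9, 0.2, -179.9]
wrist_force: [-1.5, 0.1, 5.6]
opening: 0.0332
grasp_force: 19.5
```

```bash
python3 look.py c2 cup cup_rim
```

```text
[ 0.541  -0.2624  0.0191] [-1.7994e+02  1.5000e-01 -1.7989e+02] 0.032955880282706886 6.2
side cup 0.75 [ 0.5401 -0.2655 -0.0021]
side cup_rim 0.81 [ 0.5429 -0.2644  0.0524]
```

Call:
{"method": "servo_tool", "body": {
  "moves": [
    [[0,0,0],[0,0,-0.005],10],
    [[0,0,0],[0,0,-0.015],10],
    [[0,0,0],[0,0,-0.025],10],
    [[0,0,0],[0,0,-0.025],10],
    [[0,0,0],[0,0,-0.02],10],
    [[0,0,0],[0,0,-0.01],10],
    [[0,0,0],[0,0,0],10]
  ]
}}

```text
time: 7.0
ee_pos: [0.5408, -0.2624, 0.1195]
tcp_rot: [-179.9, 0.2, -179.9]
wrist_force: [0.8, 0.4, -0.6]
opening: 0.0332
grasp_force: 19.9
```

Call:
{"method": "servo_tool", "body": {
  "moves": [
    [[0,0,0],[0.001,0.01,0],10],
    [[0,0,0],[0.003,0.025,0],10],
    [[0,0,0],[0.005,0.03,0],10],
    [[0,0,0],[0.005,0.035,0],10],
    [[0,0,0],[0.005,0.035,0],10],
    [[0,0,0],[0.005,0.035,0],10],
    [[0,0,0],[0.005,0.035,0],10],
    [[0,0,0],[0.004,0.03,0],10],
    [[0,0,0],[0.003,0.025,0],10],
    [[0,0,0],[0.0015,0.016,0],10],
    [[0,0,0],[0,0,0.01],10],
    [[0,0,0],[0,0,0],10]
  ]
}}

```text
time: 8.2
ee_pos: [0.5007, 0.0142, 0.1048]
tcp_rot: [-180.0, -0.2, -179.8]
wrist_force: [-0.0, -0.7, -0.7]
opening: 0.0327
grasp_force: 20.0
```

```bash
python3 look.py c3 cup cup_rim pedestal_top stand
python3 - <<'E'
from h import *
im,d=camera("top")
for n in ["cup","cup_rim","pedestal_top","stand"]:
    for r in mark_of(n,"top")[:2]: print("top",n,round(r["score"],2),w("top",r["xyz"]).round(4))
E
```

```text
[0.501  0.0137 0.1056] [-1.7999e+02 -1.5000e-01 -1.7988e+02] 0.033239111419220736 8.25
side cup 0.6 [0.4996 0.0121 0.0843]
side cup_rim 0.48 [0.4993 0.0114 0.1372]
side pedestal_top 0.68 [0.5038 0.0153 0.0353]
side stand 0.8 [0.5048 0.0128 0.0052]
top cup 0.32 [0.551  0.2502 0.0071]
top cup_rim 0.54 [ 7.359e-01 -2.411e-01 -3.000e-04]
```

View pics/c3.png

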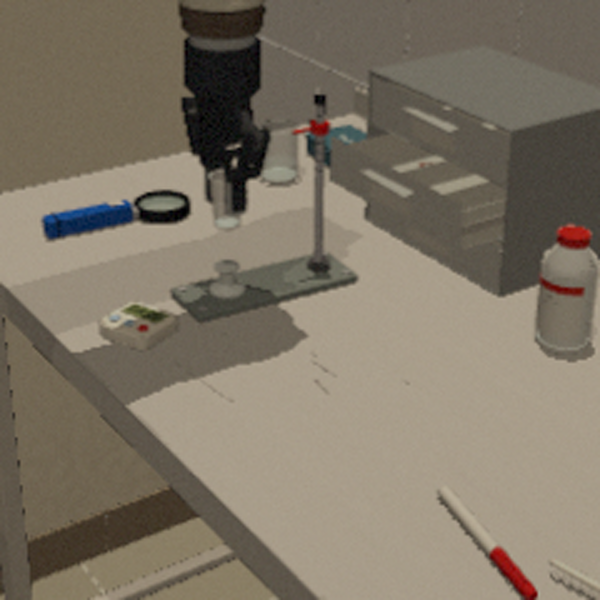

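Run:
```python
from h import *
np.set_printoptions(precision=4,suppress=True)
for c in ["top","side"]:
    d=np.load(f"d_{c}.npy"); P=cloud(c,d>0,d)
    S=P[(abs(P[:,0]-.504)<.025)&(abs(P[:,1]-.014)<.025)&(P[:,2]>.034)&(P[:,2]<.05)]
    print(c,"pedtop",len(S),S.mean(0),np.percentile(S,5,axis=0),np.percentile(S,95,axis=0))
    S=P[(abs(P[:,0]-.61)<.02)&(abs(P[:,1]-.008)<.02)&(P[:,2]>.19)&(P[:,2]<.22)]; print(c,"posttop",len(S),S.mean(0))
im,d=camera("side")
m=cut_out("cup","side"); P=cloud("side",m[0]["mask"],d); print(m[0]["score"],len(P),np.median(P,0),np.percentile(P,5,axis=0),np.percentile(P,95,axis=0))
v,u=np.nonzero(m[0]["mask"]); 
for r in range(v.min(),v.max()+1): print(r,u[v==r].min(),u[v==r].max(),end="; ")
print("\npred foot/rim px if at gripper", px("side",[[.501,.0137,.0866],[.501,.0137,.1416],[.5035,.0142,.04],[.5035,.0142,.01]]))
g=im[235:275,270:312].astype(int).sum(2)//3
for i in range(8,36,2): print(i+235,g[i,5:35])
```

```text
top pedtop 63 [0.5032 0.0179 0.0402] [0.4941 0.0071 0.0359] [0.5143 0.0274 0.045 ]
top posttop 20 [0.6127 0.0098 0.2048]
side pedtop 53 [0.5019 0.0122 0.0383] [0.4917 0.0015 0.0355] [0.5134 0.0257 0.0404]
side posttop 29 [0.6129 0.0035 0.1985]
0.73 164 [0.4931 0.0043 0.1143] [ 0.4873 -0.0052  0.091 ] [0.5087 0.0286 0.1406]
217 286 288; 218 284 289; 219 284 289; 220 284 289; 221 284 289; 222 284 289; 223 284 289; 224 284 289; 225 284 289; 226 284 289; 227 284 289; 228 284 289; 229 285 289; 230 285 289; 231 285 289; 232 285 289; 233 285 290; 234 285 291; 235 285 292; 236 285 296; 237 285 296; 238 286 296; 239 286 296; 240 287 295; 
pred foot/rim px if at gripper [[289.0903 239.1923]
 [288.6263 219.1213]
 [290.2021 255.3403]
 [290.43   265.6716]]
243 [155 154 157 155 155 153 155 156 155 153 151 144 137 139 138 140 139 139
 139 137 138 138 139 141 139 138 138 139 139 138]
245 [155 151 152 150 153 151 144 138 136 137 136 138 137 138 137 138 137 137
 136 137 139 137 134 138 137 138 140 136 137 139]
247 [137 135 138 137 139 139 138 136 135 139 138 136 137 136 138 136 138 140
 139 139 138 13
[... 731 characters left out ...]
 90  90  84  82
  89 100 100  94  90  90  93  92  92  90  93  92]
261 [139 135 135 136 136 132 131 129 115  98  95  97  95  91  96  96  96  93
  86  95 100  96  91  93  92  92  94  94  94  93]
263 [123 104  98  87  59  60  64  62  67  78  99 106  99 100 100 100 101  93
  87  88  84  86  89  88  87  91  93  93  96  92]
265 [106 108 109 106 107  94  78  88  97 105 111 112 115 118 117 117 117 118
 113 113 108 108  95  69  52  54  50  52  59  77]
267 [109 107 106 108 106 106 103  85  71  84 100 114 119 117 119 121 120 116
 114 111 105  89  74  60  65  65  62  60  61  58]
269 [109 104 103 101  84  65  64  66  67  60  62  63  73  75  76  80  79  79
  73  65  65  61  65  65  61  63  64  62  65  65]
```

The cup foot at px column ~290.5 and the pedestal at 290.3 line up to within about 1 mm. I'll nudge y by 2 mm and lower.

Call:
{"method": "servo_tool", "body": {
  "moves": [
    [[0,0,0],[0,0.002,0.01],10],
    [[0,0,0],[0,0,0.013],10],
    [[0,0,0],[0,0,0.01],10],
    [[0,0,0],[0,0,0.007],10],
    [[0,0,0],[0,0,0.003],10],
    [[0,0,0],[0,0,0],10],
    [[0,0,0],[0,0,0],10]
  ]
}}

```text
time: 9.5
ee_pos: [0.5022, 0.0159, 0.0646]
tcp_rot: [180.0, 0.0, -179.9]
wrist_force: [-0.0, -0.3, -0.2]
opening: 0.0331
grasp_force: 20.0
```

```bash
python3 look.py c4 cup cup_rim pedestal_top
python3 - <<'E'
import cv2
a=cv2.imread("pics/c4.png"); cv2.imwrite("pics/c4z.png",cv2.resize(a[100:350,120:370],(750,590),interpolation=cv2.INTER_CUBIC)[:590])
E
```

```text
[0.5023 0.0159 0.0647] [ 1.800e+02  4.000e-02 -1.799e+02] 0.033299455863442046 9.55
side cup 0.72 [0.5039 0.0115 0.0424]
side cup_rim 0.45 [0.5023 0.0138 0.0998]
side pedestal_top 0.67 [0.5052 0.0149 0.0381]
```

View pics/c4z.png

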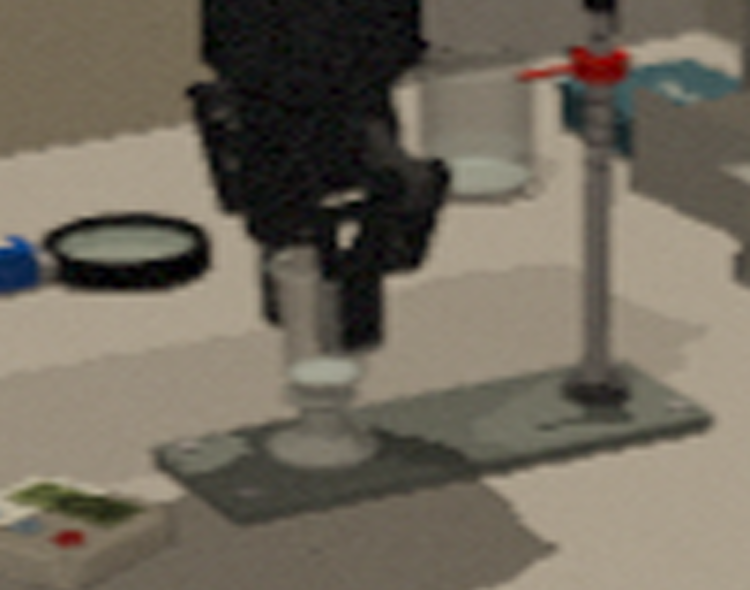

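The cup foot at (324,375) sits just above the pedestal, whose axis is at column 322, so the lateral fit is good. I'll move 1 mm forward in x and y and lower until contact.

Call:
{"method": "servo_tool", "body": {
  "moves": [
    [[0,0,0],[-0.001,0.001,0.002],10],
    [[0,0,0],[0,0,0.001],10],
    [[0,0,0],[0,0,0.001],10],
    [[0,0,0],[0,0,0],10],
    [[0,0,0],[0,0,0],10]
  ]
}}

```text
time: 10.2
ee_pos: [0.503, 0.0169, 0.0602]
tcp_rot: [-180.0, -0.0, -179.9]
wrist_force: [-1.0, 0.9, 0.1]
opening: 0.0331
grasp_force: 20.0
```

Call:
{"method": "servo_tool", "body": {
  "moves": [
    [[0,0,0],[0,0,0.001],10],
    [[0,0,0],[0,0,0],10],
    [[0,0,0],[0,0,0],10]
  ]
}}

```text
time: 10.5
ee_pos: [0.503, 0.0169, 0.0593]
tcp_rot: [-180.0, 0.0, -179.9]
wrist_force: [-0.3, 0.3, 0.7]
opening: 0.0332
grasp_force: 20.0
```

Call:
{"method": "servo_tool", "body": {
  "moves": [
    [[0,0,0],[0,0,0.0005],10],
    [[0,0,0],[0,0,0],10],
    [[0,0,0],[0,0,0],10]
  ]
}}

```text
time: 10.8
ee_pos: [0.5032, 0.0169, 0.0591]
tcp_rot: [-180.0, 0.0, -179.9]
wrist_force: [-0.3, -1.1, 4.2]
opening: 0.0336
grasp_force: 20.2
```

Call:
{"method": "servo_tool", "body": {
  "moves": [
    [[0,0,0],[0,0,0.0005],10],
    [[0,0,0],[0,0,0],10],
    [[0,0,0],[0,0,0],10]
  ]
}}

```text
time: 11.1
ee_pos: [0.5035, 0.0169, 0.0591]
tcp_rot: [-180.0, 0.1, -179.9]
wrist_force: [-0.8, -0.7, 7.4]
opening: 0.033
grasp_force: 20.3
```

Call:
{"method": "servo_tool", "body": {
  "moves": [
    [[0,0,0],[0,0,-0.0007],10],
    [[0,0,0],[0,0,0],10],
    [[0,0,0],[0,0,0],42],
    [[0,0,0],[0,0,0],46],
    [[0,0,0],[0,0,0],55],
    [[0,0,0],[0,0,0],70],
    [[0,0,0],[0,0,0],85],
    [[0,0,0],[0,0,0],85],
    [[0,0,0],[0,0,0],85],
    [[0,0,0],[0,0,0],85]
  ]
}}

```text
time: 12.1
ee_pos: [0.5031, 0.017, 0.059]
tcp_rot: [180.0, 0.0, -179.9]
wrist_force: [0.1, 0.2, -1.0]
opening: 0.0729
grasp_force: 0.0
```

```bash
python3 look.py c5 cup cup_rim pedestal_top
python3 - <<'E'
import cv2
a=cv2.imread("pics/c5.png"); cv2.imwrite("pics/c5z.png",cv2.resize(a[100:350,120:370],(600,600),interpolation=cv2.INTER_CUBIC)[:590])
E
```

```text
[0.503 0.017 0.059] [ 180.    -0.  -179.9] 0.07260684740894782 12.15
side cup 0.8 [0.5022 0.0122 0.0387]
side cup_rim 0.65 [0.5031 0.0136 0.0944]
side pedestal_top 0.64 [0.5031 0.0121 0.036 ]
```

View pics/c5z.png

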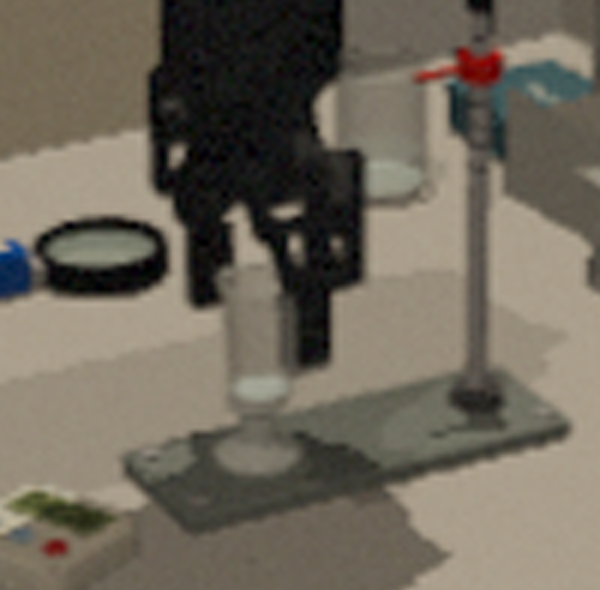

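The cup stands alone on the pedestal, foot at (260,388) over the pedestal axis at ~258. I'll retreat straight up and go to the loupe.

Call:
{"method": "servo_tool", "body": {
  "moves": [
    [[0,0,0],[0,0,-0.01],85],
    [[0,0,0],[0,0,-0.02],85],
    [[0,0,0],[0,0,-0.03],85],
    [[0,0,0],[0,0,-0.03],85],
    [[0,0,0],[0,0,-0.03],85],
    [[0,0,0],[0.004,0.03,-0.03],100],
    [[0,0,0],[0.006,0.04,0],100],
    [[0,0,0],[0.006,0.04,0],100],
    [[0,0,0],[0.006,0.04,0],100],
    [[0,0,0],[0.006,0.04,0],100],
    [[0,0,0],[0.006,0.038,0.02],100],
    [[0,0,5],[0,0.0115,0.04],100]
  ]
}}

```text
time: 13.5
ee_pos: [0.4692, 0.2603, 0.1518]
tcp_rot: [179.8, 0.3, 175.2]
wrist_force: [0.8, -0.6, -0.6]
opening: 0.0856
grasp_force: 0.0
```

Call:
{"method": "servo_tool", "body": {
  "moves": [
    [[0,0,0],[0,0,0.03],100],
    [[0,0,0],[0,0,0],100],
    [[0,0,0],[0,0,0],100]
  ]
}}

```text
time: 13.8
ee_pos: [0.4686, 0.2563, 0.1202]
tcp_rot: [180.0, 0.0, 175.1]
wrist_force: [0.2, 0.3, 0.5]
opening: 0.0855
grasp_force: 0.0
```

Run:
```python
from h import *
np.set_printoptions(precision=4,suppress=True)
o=get_obs(); print(o["ee_pos"],o["tcp_rot"],o["time"])
for c in ["top","side"]:
    im,d=camera(c); np.save(f"e_{c}.npy",d); cv2.imwrite(f"pics/{c}5.png",im[:,:,::-1])
    for n in ["loupe_grip","lens","cup","cup_rim","focus_mark","pedestal_top"]:
        for r in mark_of(n,c)[:1]: print(c,n,round(r["score"],2),w(c,r["xyz"]))
im,d=camera("side")
h=cv2.cvtColor(im,cv2.COLOR_RGB2HSV); m=((h[:,:,0]<8)|(h[:,:,0]>172))&(h[:,:,1]>110)&(h[:,:,2]>60); m[:180]=0;m[215:]=0;m[:,:305]=0;m[:,345:]=0
v,u=np.nonzero(m); print(sorted(zip(u,v)))
# pointer tip prediction for heights
s=np.radians(-4.5); 
for z in (.165,.17,.175,.18): print(z,px("side",[[.5035+.08*np.cos(s),.0155+.08*np.sin(s),z],[.5035+.11*np.cos(s),.0155+.11*np.sin(s),z],[.5035+.11*np.cos(s),.0155+.11*np.sin(s),.205]]).round(1).tolist())
```

```text
[0.4686 0.2563 0.1202] [179.9981   0.007  175.1176] 13.8
top loupe_grip 0.86 [0.4642 0.2575 0.0129]
top lens 0.88 [0.5555 0.2503 0.0089]
top cup 0.62 [0.5038 0.017  0.0405]
top cup_rim 0.5 [0.5029 0.0207 0.099 ]
top focus_mark 0.36 [0.5811 0.0119 0.1718]
top pedestal_top 0.6 [0.501  0.0123 0.0373]
side loupe_grip 0.93 [0.4678 0.2509 0.0105]
side lens 0.58 [0.5517 0.2489 0.0046]
side cup 0.81 [0.5014 0.0146 0.0395]
side cup_rim 0.81 [0.5068 0.0145 0.0958]
side focus_mark 0.38 [0.5873 0.0064 0.1717]
side pedestal_top 0.95 [0.5042 0.0154 0.0366]
[(np.int64(317), np.int64(202)), (np.int64(317), np.int64(203)), (np.int64(318), np.int64(202)), (np.int64(318), np.int64(203)), (np.int64(319), np.int64(202)), (np.int64(320), np.int64(202)), (np.int64(321), np.int64(201)), (np.int64(321), np.int64(202)), (np.int64(322), np.int64(201)), (np.int64(322), np.int64(202)), (np.int64(323), np.int64(201)), (np.int64(324), np.int64(198)), (np.int64(324), np.int64(199)), (np.int64(324), np.int64(200)), (np.int64(324), np.int64(201)), (np.int64(324), np.int64(202)), (np.int64(325), np.int64(198)), (np.in
[... 695 characters left out ...]
), (np.int64(328), np.int64(204)), (np.int64(329), np.int64(199)), (np.int64(329), np.int64(200)), (np.int64(329), np.int64(201)), (np.int64(329), np.int64(202)), (np.int64(329), np.int64(203)), (np.int64(330), np.int64(198)), (np.int64(330), np.int64(199)), (np.int64(330), np.int64(200)), (np.int64(330), np.int64(201)), (np.int64(330), np.int64(202)), (np.int64(330), np.int64(203)), (np.int64(331), np.int64(199)), (np.int64(331), np.int64(200)), (np.int64(331), np.int64(201))]
0.165 [[317.1, 204.5], [327.3, 202.5], [327.5, 187.7]]
0.17 [[317.1, 202.6], [327.3, 200.6], [327.5, 187.7]]
0.175 [[317.1, 200.8], [327.4, 198.8], [327.5, 187.7]]
0.18 [[317.1, 198.9], [327.4, 197.0], [327.5, 187.7]]
```

The pointer tip in the side picture at (317,202.4) gives a height of ~0.171. I'll go down to the handle and grip it.

Call:
{"method": "servo_tool", "body": {
  "moves": [
    [[0,0,0],[0,-0.001,0.03],100],
    [[0,0,0],[0,0,0.03],100],
    [[0,0,0],[0,0,0.025],100],
    [[0,0,0],[0,0,0.018],100],
    [[0,0,0],[0,0,0.008],100],
    [[0,0,0],[0,0,0.004],100],
    [[0,0,0],[0,0,0],100],
    [[0,0,0],[0,0,0],100]
  ],
  "force": 30
}}

```text
time: 15.35
ee_pos: [0.4691, 0.2557, 0.005]
tcp_rot: [180.0, 0.1, 175.1]
wrist_force: [0.4, 0.7, 0.3]
opening: 0.0855
grasp_force: 0.0
```

Call:
{"method": "servo_tool", "body": {
  "moves": [
    [[0,0,0],[0,0,0],70],
    [[0,0,0],[0,0,0],55],
    [[0,0,0],[0,0,0],45],
    [[0,0,0],[0,0,0],35],
    [[0,0,0],[0,0,0],28],
    [[0,0,0],[0,0,0],20],
    [[0,0,0],[0,0,0],10],
    [[0,0,0],[0,0,0],5],
    [[0,0,0],[0,0,0],0],
    [[0,0,0],[0,0,0],0]
  ]
}}

```text
time: 16.35
ee_pos: [0.4687, 0.2555, 0.0043]
tcp_rot: [180.0, 0.0, 175.1]
wrist_force: [-0.6, 1.4, 5.4]
opening: 0.0218
grasp_force: 30.9
```

Call:
{"method": "servo_tool", "body": {
  "moves": [
    [[0,0,0],[0,0,0],0],
    [[0,0,0],[0,0,0],0],
    [[0,0,0],[0,0,-0.003],0],
    [[0,0,0],[0,0,-0.01],0],
    [[0,0,0],[0,0,-0.02],0],
    [[0,0,0],[0,0,-0.03],0],
    [[0,0,0],[0,0,-0.04],0],
    [[0,0,0],[0,0,-0.04],0],
    [[0,0,0],[0,0,-0.03],0],
    [[0,0,0],[0,0,-0.015],0],
    [[0,0,0],[0,0,-0.005],0],
    [[0,0,0],[0,0,0],0]
  ],
  "force": 90
}}

```text
time: 17.55
ee_pos: [0.4686, 0.2553, 0.1973]
tcp_rot: [180.0, 0.0, 175.1]
wrist_force: [0.2, 0.2, -1.8]
opening: 0.0196
grasp_force: 88.2
```

Call:
{"method": "servo_tool", "body": {
  "moves": [
    [[0,0,0],[0.005,-0.005,0],0],
    [[0,0,0],[0.008,-0.015,0],0],
    [[0,0,0],[0.008,-0.025,0],0],
    [[0,0,0],[0.006,-0.03,0],0],
    [[0,0,0],[0.0025,-0.03,0],0],
    [[0,0,0],[0,-0.03,0],0],
    [[0,0,0],[0,-0.03,0],0],
    [[0,0,0],[0,-0.03,0],0],
    [[0,0,0],[0,-0.025,0],0],
    [[0,0,0],[0,-0.01,0],0],
    [[0,0,0],[0,-0.005,0],0],
    [[0,0,0],[0,0,0],0]
  ]
}}

```text
time: 18.75
ee_pos: [0.4188, 0.0237, 0.1965]
tcp_rot: [180.0, -0.0, 175.1]
wrist_force: [0.6, -0.3, -0.6]
opening: 0.02
grasp_force: 88.3
```

```bash
cat > fin.py <<'E'
from h import *
import sys
np.set_printoptions(precision=4,suppress=True)
o=get_obs(); print(o["ee_pos"],o["tcp_rot"],o["time"],o["opening"],o["grasp_force"])
for c in ["top","side"]:
    im,d=camera(c)
    if c=="side": cv2.imwrite(f"pics/{sys.argv[1]}.png",cv2.resize(im[160:290,220:350],(780,600) if 0 else (600,600),interpolation=cv2.INTER_CUBIC)[:,:,::-1])
    for n in ["loupe","loupe_grip","lens","cup","cup_rim","focus_mark"]:
        for r in mark_of(n,c)[:1]: print(c,n,round(r["score"],2),w(c,r["xyz"]))
    for r in cut_out("loupe",c)[:1]:
        P=cloud(c,r["mask"],d); P=P[(P[:,2]>.1)]; cen=P[:,:2].mean(0); print(c,"loupe cloud",len(P))
        A=np.c_[P[:,0]-.5,P[:,1],np.ones(len(P))]
        R=P[P[:,0]>.462]; print(" ring part",len(R),R.mean(0),np.percentile(R,3,axis=0),np.percentile(R,97,axis=0))
        for lo in np.arange(.33,.56,.02):
            S=P[(P[:,0]>=lo)&(P[:,0]<lo+.02)]
            if len(S)>3: print("  x%.2f"%lo,len(S),"y",S[:,1].mean().round(4),"ztop",np.percentile(S[:,2],80).round(4))
E
python3 fin.py f1
```

```text
[0.4188 0.0237 0.1965] [179.998   -0.0437 175.0674] 18.75 0.020027440131453134 88.32131266593933
top loupe 0.8 [0.5036 0.0191 0.1919]
top lens 0.81 [0.5    0.0155 0.2011]
top cup 0.58 [ 0.4597 -0.433   0.0002]
top focus_mark 0.59 [0.5833 0.0126 0.1718]
top loupe cloud 399
 ring part 399 [0.5094 0.0172 0.2123] [ 0.487  -0.0133  0.1983] [0.5301 0.0467 0.2113]
  x0.47 18 y -0.0133 ztop 0.6332
  x0.49 183 y 0.0188 ztop 0.2052
  x0.51 184 y 0.0184 ztop 0.2069
  x0.53 14 y 0.0184 ztop 0.2089
side loupe 0.92 [0.5026 0.0181 0.1928]
side loupe_grip 0.71 [0.4213 0.0212 0.2046]
side lens 0.67 [ 0.4605 -0.4393 -0.0036]
side cup 0.71 [0.5045 0.012  0.0373]
side cup_rim 0.63 [0.5012 0.0115 0.0909]
side focus_mark 0.37 [0.5845 0.0077 0.1706]
side loupe cloud 672
 ring part 341 [0.4969 0.0083 0.2018] [ 0.4659 -0.0185  0.1935] [0.5275 0.0437 0.2079]
  x0.35 70 y 0.0178 ztop 0.2136
  x0.37 92 y 0.0158 ztop 0.2142
  x0.39 81 y 0.015 ztop 0.2148
  x0.43 53 y 0.0099 ztop 0.2136
  x0.45 67 y 0.0098 ztop 0.2091
  x0.47 99 y 0.002 ztop 0.2062
  x0.49 114 y 0.0091 ztop 0.2045
  x0.51 93 y 0.0134 ztop 0.2059
```

View pics/f1.png

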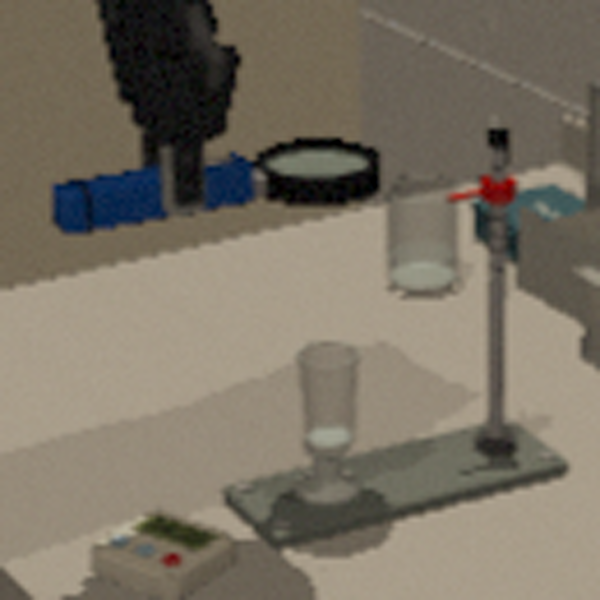

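The loupe is level. Its ring centre is at (320,170), with the cup axis at column ~328, and it hangs about 30 mm above pointer height. I'll lower it with a small lateral correction.

Call:
{"method": "servo_tool", "body": {
  "moves": [
    [[0,0,0],[-0.0012,-0.001,0.004],0],
    [[0,0,0],[0,0,0.008],0],
    [[0,0,0],[0,0,0.009],0],
    [[0,0,0],[0,0,0.006],0],
    [[0,0,0],[0,0,0.0025],0],
    [[0,0,0],[0,0,0],0],
    [[0,0,0],[0,0,0],0],
    [[0,0,0],[0,0,0],0]
  ]
}}

```text
time: 20.35
ee_pos: [0.4203, 0.0227, 0.1678]
tcp_rot: [180.0, 0.0, 175.1]
wrist_force: [-0.4, -0.7, -1.0]
opening: 0.0198
grasp_force: 88.3
```

```bash
python3 fin.py f2
python3 - <<'E'
from h import *
o=get_obs(); T=o["ee_pos"]; R=Ro.from_euler("xyz",o["tcp_rot"],degrees=True).as_matrix()
L=T-R[:,0]*.085; L[2]+=.0037; print("lens by kinematics",L)
print("ring edge px, cup pred",px("side",[L,[.504,.0165,.171],[.504,.0165,.095],[.504,.0165,.04]]).round(1).tolist())
E
```

```text
[0.4203 0.0227 0.1678] [179.9959   0.0358 175.0997] 20.35 0.019842799568404287 88.32156300544739
top loupe 0.77 [0.4998 0.0173 0.1627]
top loupe_grip 0.63 [0.7291 0.2731 0.0037]
top lens 0.62 [0.5014 0.0142 0.1705]
top focus_mark 0.74 [0.4983 0.0142 0.0367]
top loupe cloud 376
 ring part 376 [0.5108 0.0163 0.1822] [ 0.4913 -0.0148  0.1698] [0.5321 0.0464 0.1829]
  x0.47 8 y -0.0137 ztop 0.6093
  x0.49 180 y 0.0181 ztop 0.177
  x0.51 167 y 0.0161 ztop 0.1786
  x0.53 21 y 0.0149 ztop 0.1799
side loupe 0.89 [0.5049 0.0157 0.1647]
side loupe_grip 0.85 [0.4235 0.0214 0.1752]
side lens 0.61 [0.5045 0.0145 0.1642]
side cup 0.69 [0.5047 0.0139 0.038 ]
side cup_rim 0.64 [0.5033 0.0133 0.0923]
side focus_mark 0.6 [0.5887 0.0077 0.1741]
side loupe cloud 728
 ring part 365 [0.4987 0.0073 0.1725] [ 0.4678 -0.0205  0.1638] [0.5294 0.0422 0.1785]
  x0.35 79 y 0.0184 ztop 0.1844
  x0.37 90 y 0.0161 ztop 0.185
  x0.39 83 y 0.0137 ztop 0.1856
  x0.43 66 y 0.0093 ztop 0.1849
  x0.45 66 y 0.0091 ztop 0.1835
  x0.47 108 y 0.0014 ztop 0.1768
  x0.49 115 y 0.0075 ztop 0.1749
  x0.51 113 y 0.0123 ztop 0.177
  x0.53 7 y 0.0107 ztop 0.178
lens by kinematics [0.50484799 0.01540647 0.17116461]
ring edge px, cup pred [[289.4, 207.5], [288.8, 207.5], [289.5, 235.5], [289.9, 255.0]]
```

View pics/f2.png

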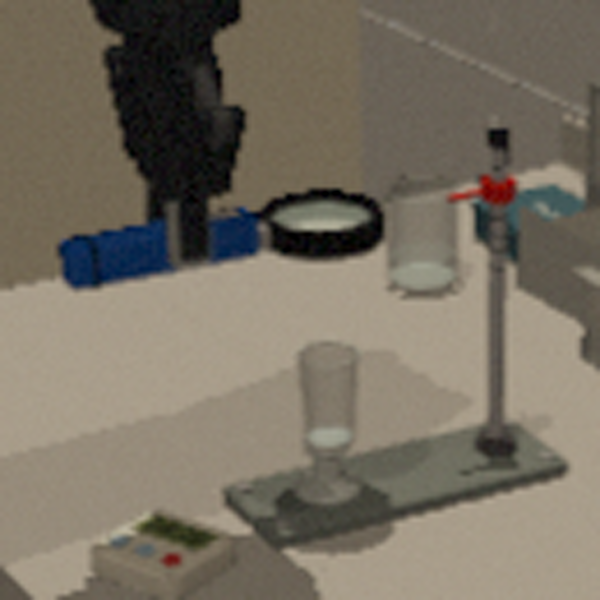

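The ring centre is at (322,222) and level. Its height matches the pointer tip at (452,198) once perspective is taken out. The cup stands at column 328, about 1 mm to the right. I'll make a last 1 mm shift and hand in.

Call:
{"method": "servo_tool", "body": {
  "moves": [
    [[0,0,0],[-0.001,0,0],0],
    [[0,0,0],[0,0,0],0],
    [[0,0,0],[0,0,0],0],
    [[0,0,0],[0,0,0],0]
  ]
}}

```text
time: 21.55
ee_pos: [0.4212, 0.0226, 0.1675]
tcp_rot: [180.0, -0.0, 175.1]
wrist_force: [0.6, -0.6, -1.3]
opening: 0.0197
grasp_force: 88.3
```

```bash
python3 -c "
from workcell import *
print(get_obs()['ee_pos']); print(job_done())"
```

```text
[0.42115913 0.02259197 0.16747472]
the job is handed in; nothing more can be done
None
```

The job is handed in: the cup stands upright on the pedestal and is released, and the arm is holding the loupe level above it at about 0.171 m, the pointer's height, centred to within about 2 mm by my measurements; the hand-in gave no verdict.

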